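# Stand a fallen bottle up and set it in the row on the finishing rail

### The arm

A 7-joint arm with a two-finger parallel gripper is mounted at the origin on the work surface. World frame = base frame: x ahead of the robot, y to its left, z up, the work surface at z = 0. Lengths are in m, angles in rad, forces in N, time in s.
With the tool pointing down it reaches from about 0.425 to 0.925 m from the base axis. Payload 6.8 kg.
Tool frame: the origin (TCP) lies at the very end of the fingers, on their centre line; the grasp point (between the pads) lies 19 mm behind it (r.tcp_to_grasp is the distance from the TCP to the grasp point, in m); z points along the fingers, y is the line along which they close (so a half turn about z gives the same grasp; the last joint's range is limited). The gripper opens to 85 mm and grips with 20 to 120 N. Pads are 22 mm wide; open, the fingers measure 114 mm over their backs; the gripper's body (76 mm by 85 mm) begins 54 mm behind the grasp point. The pads swing forward as they close: fully open they stand 13 mm farther back than shut.
Start: joints at [-1.429, 0.477, 0.022, 1.555, -0.011, 1.109, -0.083], TCP at [0.167, 0.654, 0.231] pointing down, gripper open.
Joint ranges: [-2.96, 2.96], [-0.34, 2.1], [-1.41, 1.46], [0.24, 2.44], [-1.37, 4.51], [0.17, 1.92], [-2.96, 2.96]. Speed limits (rad/s): [2.39, 2.39, 3.14, 3.14, 3.14, 3.14, 3.14].

### API

Orientations are given as a rotation vector (axis times angle).
In Python, from bench import r gives the robot as it stands.
- The arm moves only by the tool step_arm, never from a script. Its argument "moves" is a list of rows, each a list of 7 numbers: the shift along the tool's x, y, z in mm, then the turn, a rotation vector about the tool's x, y, z in rad, then the finger opening in mm, from 0 to 85.4. A call has 1 to 8 rows; each row is the pose to reach, as a shift and turn from the pose commanded when the call began, along the tool's axes at that moment; what a row does not reach only later rows make up. A row lasts 1/10 s, in which the tool goes at most 50 mm and 8.59 degrees, less where a joint would pass 70% of its speed; a pose out of reach is approached as far as the arm can. A call with a gripper value outside its range is refused whole. The fingers move at their own pace and stop on an object; "grip_force" is the grip in N (left out, the last holds). Time passes only in rows, so rows that repeat a pose let the fingers close. It gives the time, the measured TCP pose, the force, the opening and the grip force at its end, in the units of the state.
- r.get_obs(): the state, without advancing time (a new reading comes with each control period).
- r.grab_frame(name): name is "side" or "top"; returns a dict with "image" (400x640x3 uint8, red, green, blue), "depth" (400x640 float32, m along the optical axis (not along the pixel's ray), 0 where there is no reading), "mtx" (3x3 intrinsics, pixels), "k1" (the pictures are not rectified: a ray, as slopes to the right and down, at radius r is drawn at 1 + k1 r^2 times it, then the intrinsics apply), "rvec" (rotation vector, rad) and "tvec" (3), from world to camera coordinates, as OpenCV has them. Camera axes: x right, y down, z forward; pixel columns grow to the right and rows downward; lengths in m; the calibration is good to about 2 mm. A picture is of the moment at which its call begins.
- r.hand_in(): hands the job in; it is judged then, once.
The state is a dict: "clock": time; "joints": joint angles; "qvel": joint speeds; "tau": joint torques, N m; "tcp_pos": TCP position; "orientation": TCP orientation; "contact_force": force on the tool from outside, world axes, zero at the start; "moment": the same for the moment, N m; "grip_width": finger opening in m; "gripper_force": force on a finger pad.
Only numpy, scipy, OpenCV 4.12 (cv2) and the standard library are available. Lean on these libraries where they do the work, as an engineer would, in place of code of your own. Each camera call takes 0.05 s, during which the arm holds its last target. There are 200 camera calls.

### The job

One black bottle has been left lying on the bench. Stand it upright on the bench and let go, then take a fresh hold of it and set it upright on the green pad, in the free place of the narrow raised rail. Do not drop it or knock it over, and leave the two bottles on the rail, the tub and the dispenser where they are.

Things in the scene. Friction and masses are not known exactly. Their poses are not given: they have to be found in the camera images.
- bottle: The bottle to handle: black ceramic, gold lines, cream neck, 0.5 kg, at first lying on a flat side. Body 52 mm square to 112 mm above its base; shoulder steps 46 mm square to 120 and 38 mm square to 126; round neck of 24 mm diameter to 146; round cap of 28 mm diameter to 172. Origin: centre of its base; z runs from base to cap (up when it stands), x and y square to the flat sides.
- pad: Green pad fixed on the free place of the rail, 60 x 64 mm, 4 mm thick. Origin: centre of its underside, which lies on the rail's top; x across the rail, y along it, z up. The free place may be the left, middle or right one of the three.
- rail: Narrow raised wooden rail fixed to the bench, 306 mm long (its y), 60 mm wide (its x), top 80 mm above the bench. An end stop 12 mm thick rises 40 mm above its top at each end. Three places at y = -88, 0 and +88 mm. Origin: centre of its underside, at bench height.
- bottle_a: A bottle like the other, standing loose on the rail at one of the three places. Origin: centre of its base, z up. To be left alone.
- bottle_b: A second such bottle standing loose on the rail. Origin: centre of its base, z up. To be left alone.
- tub: White round tub of caps on the bench, 110 mm across at the rim, 70 mm high. Origin: centre of its underside. To be left alone.
- dispenser: Blue label-roll dispenser on the bench, 60 x 120 mm, 85 mm high. Origin: centre of its underside. To be left alone.
Not all that is in view belongs to the job. What is shaped like the bottle but orange, purple or turquoise is not meant.

How it is judged:
By the outcome, as a careful person would: the job done as asked, in the order asked, and still so for the second after the job is handed in, with the robot touching nothing.
It also fails if it takes over 61 s, if anything falls off the work surface, if the arm or the gripper's body presses on something with over 40 N, if the wrist force passes 120 N, or if a joint passes its speed limit or range.

## Working session

There is one attempt and no reset: what is moved stays moved. The work goes in short steps, Python scripts to look and compute and a tool call to move; the robot and the scene stay as the last step left them, time stands still between calls to the robot, and variables do not carry over. Pictures are saved under pics/ and viewed, at most 13 in all, crops included, and the job is handed in when it is done.

Besides the shell and the picture viewer there is one more tool, called as name(argument=value, ...) on one line, values as JSON. step_arm: Moves the arm, as the interface text tells. Its arguments: {"type":"object","properties":{"moves":{"type":"array","items":{"type":"array","items":{"type":"number"}}},"grip_force":{"type":"number"}},"required":["moves"]}

```bash
mkdir -p pics; cat > h.py <<'E'
import numpy as np, cv2
from scipy.spatial.transform import Rotation as R
from bench import r
def cloud(f):
    K=f["mtx"];d=f["depth"];h,w=d.shape
    v,u=np.mgrid[:h,:w]
    xd=(u-K[0,2])/K[0,0];yd=(v-K[1,2])/K[1,1]
    x,y=xd.copy(),yd.copy()
    for _ in range(20):
        s=1+f["k1"]*(x*x+y*y);x=xd/s;y=yd/s
    P=np.stack([x*d,y*d,d],-1)
    M=R.from_rotvec(np.ravel(f["rvec"])).as_matrix()
    W=(P-np.ravel(f["tvec"]))@M
    W[d<=0]=np.nan
    return W
def save(im,n): cv2.imwrite("pics/"+n+".png",im[...,::-1])
E
python3 - <<'E'
from h import *
for n in("side","top"):
    f=r.grab_frame(n);save(f["image"],n+"0");np.savez("/tmp/"+n,**f)
    print(n,f["mtx"],f["k1"],f["rvec"],f["tvec"])
print(r.get_obs())
E
```

```text
side [[394.77841301   0.         322.42701212]
 [  0.         394.77841301 192.06249975]
 [  0.           0.           1.        ]] 0.025489902110814144 [ 2.44139886 -0.45685646  0.171983  ] [-0.49992434  0.09297499  1.04309921]
top [[427.36000878   0.         314.61093863]
 [  0.         427.36000878 193.45519658]
 [  0.           0.           1.        ]] 0.02655561083225871 [ 2.13579441 -2.14233365  0.13729788] [-0.09551636  0.46851932  1.20616782]
{'clock': 0.1, 'joints': array([-1.42913713,  0.47767262,  0.02233298,  1.55630882, -0.01151095,
        1.10927617, -0.08311247]), 'qvel': array([ 0.00037569, -0.00020843,  0.00142093, -0.00217585, -0.00165001,
       -0.00086901,  0.00035951]), 'tau': array([ 3.86855259e-03, -5.97762001e+01,  1.61331564e+00, -2.81957191e+01,
        1.27644528e-02,  4.95184024e-03,  4.41809175e-05]), 'tcp_pos': array([0.16671493, 0.65356989, 0.23047127]), 'orientation': array([-3.91271500e-01, -3.11703344e+00,  2.40973430e-03]), 'contact_force': array([-0.24679529, -0.84527354, -0.46895858]), 'moment': array([-0.0024817 , -0.00783049,  0.00799279]), 'gripper_force': 0.0, 'grip_width': 0.08527099137563852}
```

View pics/top0.png

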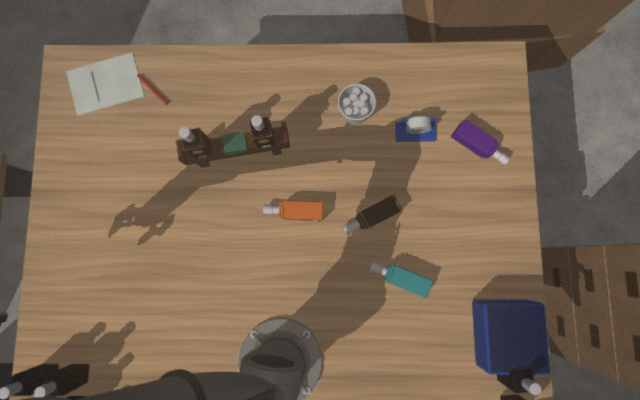

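View pics/side0.png

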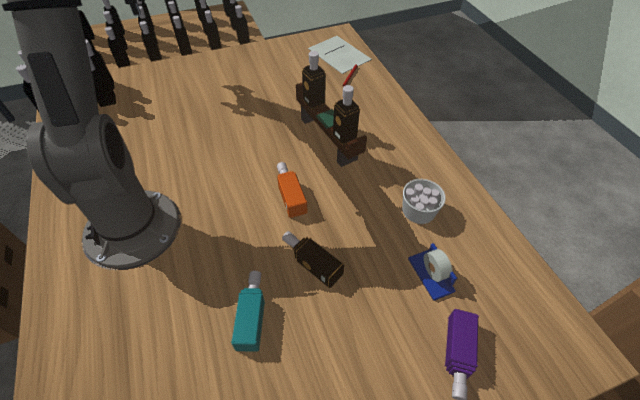

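Top view: the black one lying has its body at (380,212) and its cap at (350,228). The other candidates are orange (300,210), turquoise (408,280) and purple (478,140), all the wrong colour. The pad is at (234,143), the middle place, between standing bottles at (195,145) and (262,132). I'll confirm the black one in an enlarged crop while measuring.

```bash
python3 - <<'E'
from h import *
import colorsys
fs={n:dict(np.load(f"/tmp/{n}.npz")) for n in("side","top")}
save(cv2.resize(fs["top"]["image"][180:250,325:425],(800,560),interpolation=cv2.INTER_CUBIC),"crop0")
Ws={n:cloud(f) for n,f in fs.items()}
W=Ws["top"]
for u,v in[(380,212),(350,228),(300,210),(234,143),(234,156),(195,145),(262,132),(186,133),(257,121),(356,100),(415,130)]:
    print("top",(u,v),np.round(W[v,u],3))
for n in Ws:
    W=Ws[n]; im=fs[n]["image"].astype(int); hsv=cv2.cvtColor(fs[n]["image"],cv2.COLOR_RGB2HSV)
    c=Ws["top"][212,380]
    m=(np.hypot(W[...,0]-c[0],W[...,1]-c[1])<.16)&(W[...,2]>.02)&(hsv[...,2]<70)
    k,l,st,_=cv2.connectedComponentsWithStats(m.astype(np.uint8)); 
    i=1+np.argmax(st[1:,4]); m=(l==i); P=W[m]
    t=P[abs(P[:,2]-.052)<.006]
    print(n,"body top face",len(t),np.median(t[:,2]),cv2.minAreaRect((t[:,:2]*1000).astype(np.float32)))
    # cap
    m=(np.hypot(W[...,0]-c[0],W[...,1]-c[1])<.15)&(W[...,2]>.025)&(W[...,2]<.06)&(hsv[...,2]>100)&(hsv[...,1]<50)
    print(" cap",m.sum(),np.round(np.median(W[m],0),3),[np.round(q,3) for q in W[m][::max(1,m.sum()//6)]])
    g=(hsv[...,0]>60)&(hsv[...,0]<95)&(hsv[...,1]>50)&(abs(W[...,2]-.084)<.012)
    P=W[g];print(" pad",g.sum(),np.round(np.median(P,0),3),cv2.minAreaRect((P[:,:2]*1000).astype(np.float32)))
    c2=np.median(P,0)
    q=W[(np.hypot(W[...,0]-c2[0],W[...,1]-c2[1])<.2)&(abs(W[...,2]-.08)<.006)]
    print(" railtop",len(q),cv2.minAreaRect((q[:,:2]*1000).astype(np.float32)))
    q=W[(np.hypot(W[...,0]-c2[0],W[...,1]-c2[1])<.2)&(abs(W[...,2]-.252)<.006)]
    kk=q[:,1]>c2[1]
    print(" caps",len(q),np.round(np.median(q[kk],0),3),np.round(np.median(q[~kk],0),3))
E
```

```text
top (380, 212) [ 0.412 -0.282  0.053]
top (350, 228) [ 0.368 -0.198  0.038]
top (300, 210) [ 0.418 -0.056  0.052]
top (234, 143) [0.606 0.13  0.086]
top (234, 156) [0.573 0.133 0.065]
top (195, 145) [0.569 0.205 0.203]
top (262, 132) [0.602 0.034 0.205]
top (186, 133) [0.586 0.212 0.254]
top (257, 121) [0.617 0.04  0.25 ]
top (356, 100) [ 0.74  -0.219  0.06 ]
top (415, 130) [ 0.652 -0.39   0.046]
side body top face 981 0.05209868103394588 ((413.2407531738281, -282.370361328125), (52.94983673095703, 124.74090576171875), 27.042417526245117)
 cap 118 [ 0.368 -0.204  0.038] [array([ 0.366, -0.184,  0.041]), array([ 0.364, -0.189,  0.035]), array([ 0.367, -0.198,  0.038]), array([ 0.367, -0.206,  0.04 ]), array([ 0.361, -0.206,  0.034]), array([ 0.38 , -0.22 ,  0.039]), array([ 0.265, -0.271,  0.04 ])]
 pad 170 [0.599 0.13  0.085] ((213.8626708984375, 354.5800476074219), (103.1311264038086, 933.9999389648438), 61.37681198120117)
 railtop 611 ((606.281982421875, 123.99018859863281), (65.56287384033203, 306.05120849609375), 9.519121170043945)
 caps 144 [0.59  0.211 0.252] [0.618 0.036 0.253]
top body top face 704 0.051548037149975356 ((411.83935546875, -276.2791442871094), (50.63387680053711, 125.38627624511719), 26.319623947143555)
 cap 150 [ 0.37  -0.203  0.037] [array([ 0.388, -0.21 ,  0.034]), array([ 0.379, -0.204,  0.037]), array([ 0.373, -0.184,  0.036]), array([ 0.371, -0.209,  0.034]), array([ 0.365, -0.201,  0.035]), array([ 0.357, -0.195,  0.03 ])]
 pad 277 [0.603 0.123 0.084] ((607.1295776367188, 130.50677490234375), (51.49888610839844, 62.55192184448242), 14.670595169067383)
 railtop 1207 ((604.7608032226562, 126.67315673828125), (64.31013488769531, 300.2218933105469), 9.70781135559082)
 caps 203 [0.589 0.217 0.251] [0.617 0.042 0.252]
```

View pics/crop0.png

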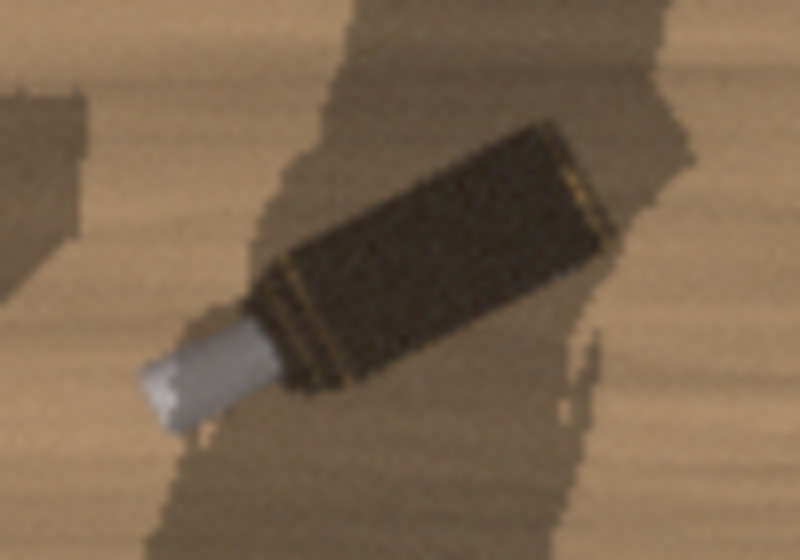

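The crop confirms it: a black body with gold lines and a cream neck. The base is at top px (397,202) and the cap at (345,231). The body top face is at z≈0.052 and measures 51×125 mm, which matches the given sizes. Pad centre is about (0.605,0.126) and the rail is turned about 9.6°.

```bash
cat >> h.py <<'E'
G=.019
def ori(zdir,yaz):
    "tool rotation: z along zdir, y horizontal nearest azimuth yaz (deg)"
    z=np.array(zdir,float);z/=np.linalg.norm(z)
    a=np.radians(yaz);y=np.array([np.cos(a),np.sin(a),0]);y-=z*(y@z);y/=np.linalg.norm(y)
    return np.stack([np.cross(y,z),y,z],1)
def rel(p0,R0,p,Rt):
    return np.r_[np.round(1000*R0.T@(np.array(p)-p0),0),np.round(R.from_matrix(R0.T@Rt).as_rotvec(),3)]
def cur():
    o=r.get_obs();return o["tcp_pos"],R.from_rotvec(o["orientation"]).as_matrix()
def tool(p0,R0,row):
    row=np.array(row,float);return p0+R0@row[:3]/1000,R0@R.from_rotvec(row[3:6]).as_matrix()
D=np.array([-.45,.893,0]);D/=np.linalg.norm(D);BASE=np.array([.4395,-.3326,.026])
E
python3 - <<'E'
from h import *
p,M=cur()
Rg=ori([0,0,-1]*1 if 0 else np.array([0,0,-1])*np.cos(np.pi/6)-D*.5,26.7)
gp=BASE+.078*D; tg=gp+Rg[:,2]*G
pre=tg-Rg[:,2]*.13
print(tg,pre)
for n,q,Q in[("A",[.32,.40,.35],ori([0,0,-1],60)),("B",[.48,.10,.35],ori([0,0,-1],40)),("C",[.46,-.2,.28],ori([0,0,-1],27)),("pre",pre,Rg),("g",tg,Rg)]:
    x=rel(p,M,q,Q);print(n,x.tolist());p,M=tool(p,M,x)
E
```

```text
[ 0.40867421 -0.27142794  0.00954552] [ 0.37942347 -0.21338146  0.12212882]
A [-211.0, -208.0, -119.0, -0.002, 0.0, 0.274]
B [-289.0, -180.0, -0.0, 0.001, 0.0, 0.349]
C [-217.0, -208.0, 70.0, -0.0, 0.0, 0.227]
pre [25.0, -78.0, 158.0, 0.001, -0.523, 0.005]
g [-0.0, 0.0, 130.0, -0.0, -0.0, 0.0]
```

step_arm(moves=[[-211,-208,-119,0,0,0.274,85],[-211,-208,-119,0,0,0.274,85],[-211,-208,-119,0,0,0.274,85],[-211,-208,-119,0,0,0.274,85],[-211,-208,-119,0,0,0.274,85],[-211,-208,-119,0,0,0.274,85],[-211,-208,-119,0,0,0.274,85],[-211,-208,-119,0,0,0.274,85]])

```text
clock: 0.9
tcp_pos: [0.3223, 0.398, 0.3517]
orientation: [0.822, 3.031, 0.003]
contact_force: [-0.4, -0.2, -0.3]
grip_width: 0.085
gripper_force: 0.0
```

step_arm(moves=[[-289,-180,0,0,0,0.349,85],[-289,-180,0,0,0,0.349,85],[-289,-180,0,0,0,0.349,85],[-289,-180,0,0,0,0.349,85],[-289,-180,0,0,0,0.349,85],[-289,-180,0,0,0,0.349,85],[-289,-180,0,0,0,0.349,85],[-289,-180,0,0,0,0.349,85]])

```text
clock: 1.7
tcp_pos: [0.4818, 0.0957, 0.3498]
orientation: [1.338, 2.841, -0.003]
contact_force: [0.1, 0.1, -1.3]
grip_width: 0.085
gripper_force: 0.0
```

step_arm(moves=[[-217,-208,70,0,0,0.227,85],[-217,-208,70,0,0,0.227,85],[-217,-208,70,0,0,0.227,85],[-217,-208,70,0,0,0.227,85],[-217,-208,70,0,0,0.227,85],[-217,-208,70,0,0,0.227,85],[-217,-208,70,0,0,0.227,85],[-217,-208,70,0,0,0.227,85]])

```text
clock: 2.5
tcp_pos: [0.4601, -0.1999, 0.2792]
orientation: [-1.643, -2.676, 0.002]
contact_force: [-0.5, -0.0, -0.4]
grip_width: 0.085
gripper_force: 0.0
```

step_arm(moves=[[25,-78,158,0,-0.523,0.005,85],[25,-78,158,0,-0.523,0.005,85],[25,-78,158,0,-0.523,0.005,85],[25,-78,158,0,-0.523,0.005,85],[25,-78,158,0,-0.523,0.005,85],[25,-78,158,0,-0.523,0.005,85],[25,-78,158,0,-0.523,0.005,85],[25,-78,158,0,-0.523,0.005,85]])

```text
clock: 3.3
tcp_pos: [0.3682, -0.2308, 0.1298]
orientation: [1.444, 2.384, -0.512]
contact_force: [-0.5, -0.1, 0.5]
grip_width: 0.0847
gripper_force: 0.0
```

```bash
python3 - <<'E'
from h import *
p,M=cur();print(p,M[:,2],r.get_obs()["joints"])
Rg=ori(np.array([0,0,-1])*np.cos(np.pi/6)-D*.5,26.7)
tg=BASE+.078*D+Rg[:,2]*G
print(rel(p,M,tg,Rg))
f=r.grab_frame("side");save(cv2.resize(f["image"][150:350,150:450],(800,533)),"pre")
E
```

```text
[ 0.36817232 -0.23082293  0.12975821] [ 0.0745186  -0.45119336 -0.88930958] [ 0.19110488  0.18363241 -0.14136274  2.39299787  0.87940671  0.6552634
 -0.20138778]
[ 2.00e+00  3.60e+01  1.28e+02 -1.35e-01 -7.00e-02  5.20e-02]
```

View pics/pre.png

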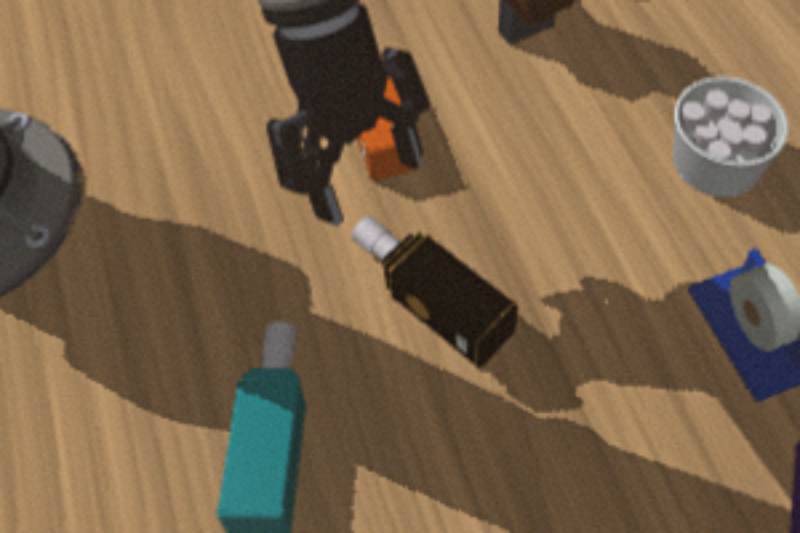

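The gripper is above the cap side of the lying black bottle (crop about (430,300)). Joint 4 is near its limit because this is too close in. I'll move to straight above the grasp point, then go down.

```bash
python3 - <<'E'
from h import *
p,M=cur()
Rg=ori(np.array([0,0,-1])*np.cos(np.pi/6)-D*.5,26.7)
tg=BASE+.078*D+Rg[:,2]*G
x=rel(p,M,tg+[0,0,.12],Rg);print(x.tolist());p,M=tool(p,M,x)
print(rel(p,M,tg,Rg).tolist())
E
```

```text
[-52.0, 20.0, 21.0, -0.135, -0.072, 0.052]
[60.0, -0.0, 104.0, -0.0, -0.0, 0.0]
```

step_arm(moves=[[-52,20,21,-0.135,-0.072,0.052,85],[-52,20,21,-0.135,-0.072,0.052,85],[-52,20,21,-0.135,-0.072,0.052,85],[-52,20,21,-0.135,-0.072,0.052,85],[-52,20,21,-0.135,-0.072,0.052,85],[-52,20,21,-0.135,-0.072,0.052,85]])

```text
clock: 3.95
tcp_pos: [0.4094, -0.2745, 0.1314]
orientation: [1.405, 2.271, -0.379]
contact_force: [0.2, -0.5, -1.1]
grip_width: 0.0851
gripper_force: 0.0
```

```bash
python3 - <<'E'
from h import *
p,M=cur();print(p,M[:,1],M[:,2],r.get_obs()["joints"])
Rg=ori(np.array([0,0,-1])*np.cos(np.pi/6)-D*.5,26.7)
tg=BASE+.078*D+Rg[:,2]*G
print(tg,rel(p,M,tg,Rg))
E
```

```text
[ 0.40939734 -0.27453477  0.13135021] [ 0.89504159  0.44598046 -0.00140807] [ 0.22241682 -0.44910215 -0.86535427] [ 0.2357619   0.20347691 -0.0511108   2.38990202  1.13268079  0.46890273
 -0.36447607]
[ 0.40867421 -0.27142794  0.00954552] [ 6.40e+01  1.00e+00  1.04e+02 -3.00e-03  1.00e-03 -3.00e-03]
```

step_arm(moves=[[24,1,39,0,0,0,85],[48,1,78,0,0,0,85],[60,1,97,0,0,0,85],[64,1,103,0,0,0,85],[64,1,103,0,0,0,85],[64,1,103,0,0,0,85]])

```text
clock: 4.55
tcp_pos: [0.4077, -0.272, 0.0101]
orientation: [1.408, 2.27, -0.381]
contact_force: [0.9, 1.3, 0.8]
grip_width: 0.0847
gripper_force: 0.0
```

```bash
python3 - <<'E'
from h import *
p,M=cur();print(p,M[:,1],M[:,2],r.get_obs()["joints"])
Rg=ori(np.array([0,0,-1])*np.cos(np.pi/6)-D*.5,26.7)
tg=BASE+.078*D+Rg[:,2]*G
print(tg,rel(p,M,tg,Rg))
f=r.grab_frame("side");save(cv2.resize(f["image"][150:350,150:450],(800,533)),"g1")
E
```

```text
[ 0.407691   -0.27204891  0.0101006 ] [ 0.8961202   0.44380458 -0.00246462] [ 0.22030882 -0.44964967 -0.86560915] [ 0.34870214  0.51940101 -0.19112305  2.43351305  1.83716701  0.52326519
 -1.12783123]
[ 0.40867421 -0.27142794  0.00954552] [ 0.     1.     0.    -0.006  0.001 -0.004]
```

View pics/g1.png

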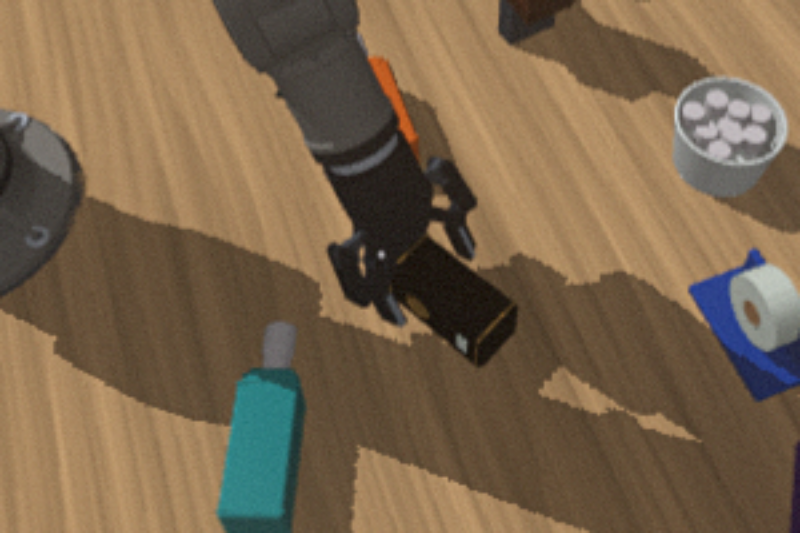

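The fingers straddle the body, at crop (390,300) and (460,230). I'll close and lift.

step_arm(moves=[[0,0,0,0,0,0,45],[0,0,0,0,0,0,45],[0,0,0,0,0,0,45],[0,0,0,0,0,0,45],[0,0,0,0,0,0,45],[0,0,0,0,0,0,45],[0,0,0,0,0,0,45],[0,0,0,0,0,0,45]], grip_force=70)

```text
clock: 5.4
tcp_pos: [0.4088, -0.2723, 0.0115]
orientation: [1.406, 2.267, -0.38]
contact_force: [-2.2, 2.1, 9.9]
grip_width: 0.0512
gripper_force: 64.2
```

step_arm(moves=[[-5,0,-9,0,0,0,45],[-16,0,-26,0,0,0,45],[-32,0,-52,0,0,0,45],[-48,0,-78,0,0,0,45],[-64,0,-104,0,0,0,45],[-72,0,-117,0,0,0,45],[-72,0,-117,0,0,0,45]])

```text
clock: 6.1
tcp_pos: [0.4102, -0.2753, 0.1493]
orientation: [1.408, 2.266, -0.377]
contact_force: [0.8, 0.1, -6.8]
grip_width: 0.0518
gripper_force: 68.3
```

```bash
python3 - <<'E'
from h import *
p,M=cur();print(p,M[:,1],M[:,2],r.get_obs()["joints"])
# stand-point: az -20, gp at radius .60
az=np.radians(-20)
e=np.array([np.cos(az),np.sin(az),0])
q0=p.copy();Q0=M
# vertical tool, y az rel -90 -> then pitch to 60deg
for n,pos,Q in[("yaw1",e*.55+[0,0,.25],ori([0,0,-1],-45)),("yaw2",e*.57+[0,0,.25],ori([0,0,-1],-110)),
   ("pitch",e*.60+[0,0,.22],ori(e*np.sin(np.pi/3)-np.array([0,0,.5]),-110))]:
    x=rel(p,M,pos,Q);print(n,x.tolist());p,M=tool(p,M,x)
E
```

```text
[ 0.41019206 -0.27525354  0.14933414] [0.89631144 0.44342029 0.00206037] [ 0.22471525 -0.45021467 -0.86418158] [ 0.31193564  0.16764734 -0.1318182   2.37133179  1.05848311  0.50406477
 -0.27975573]
yaw1 [-24.0, 134.0, -102.0, 0.329, 0.455, 1.214]
yaw2 [9.0, 18.0, -0.0, 0.001, -0.0, 1.134]
pitch [30.0, 0.0, 30.0, -0.001, 1.047, 0.0]
```

step_arm(moves=[[-24,134,-102,0.329,0.455,1.214,45],[-24,134,-102,0.329,0.455,1.214,45],[-24,134,-102,0.329,0.455,1.214,45],[-24,134,-102,0.329,0.455,1.214,45],[-24,134,-102,0.329,0.455,1.214,45],[-24,134,-102,0.329,0.455,1.214,45],[-24,134,-102,0.329,0.455,1.214,45],[-24,134,-102,0.329,0.455,1.214,45]])

```text
clock: 6.9
tcp_pos: [0.5152, -0.1885, 0.2449]
orientation: [2.759, 1.384, -0.067]
contact_force: [-0.7, 0.4, -6.4]
grip_width: 0.0514
gripper_force: 69.4
```

```bash
python3 - <<'E'
from h import *
p,M=cur();print(p,M[:,1],M[:,2],r.get_obs()["joints"])
az=np.radians(-20)
e=np.array([np.cos(az),np.sin(az),0])
for n,pos,Q in[("yaw2",e*.57+[0,0,.25],ori([0,0,-1],-110)),
   ("pitch",e*.60+[0,0,.22],ori(e*np.sin(np.pi/3)-np.array([0,0,.5]),-110))]:
    x=rel(p,M,pos,Q);print(n,x.tolist());p,M=tool(p,M,x)
E
```

```text
[ 0.51515675 -0.1885234   0.24492645] [ 0.80163086 -0.59711438  0.02902394] [-0.01462099 -0.06811769 -0.99757015] [ 0.3212915   0.25944555 -0.15073157  1.84345149  0.12501927  1.04742324
 -0.52851602]
yaw2 [7.0, 20.0, -5.0, 0.066, 0.036, 1.278]
pitch [30.0, 0.0, 30.0, -0.0, 1.047, -0.0]
```

step_arm(moves=[[7,20,-5,0.066,0.036,1.278,45],[7,20,-5,0.066,0.036,1.278,45],[7,20,-5,0.066,0.036,1.278,45],[7,20,-5,0.066,0.036,1.278,45],[7,20,-5,0.066,0.036,1.278,45],[7,20,-5,0.066,0.036,1.278,45],[7,20,-5,0.066,0.036,1.278,45],[7,20,-5,0.066,0.036,1.278,45]])

```text
clock: 7.7
tcp_pos: [0.535, -0.1946, 0.2499]
orientation: [3.107, -0.422, -0.006]
contact_force: [1.1, -0.7, -6.8]
grip_width: 0.0515
gripper_force: 69.7
```

```bash
python3 - <<'E'
from h import *
p,M=cur();print(p,M[:,1],M[:,2],r.get_obs()["joints"])
az=np.radians(-20)
e=np.array([np.cos(az),np.sin(az),0])
x=rel(p,M,e*.62+[0,0,.2],ori(e*np.sin(np.pi/3)-np.array([0,0,.5]),-110));print(x.tolist())
E
```

```text
[ 0.5349973  -0.19464381  0.24987419] [-0.26664572 -0.96377291  0.0064678 ] [-0.00439433 -0.00549498 -0.99997525] [ 0.20689783  0.28692376  0.03538526  1.79282246 -0.00414691  1.06497689
 -1.59785504]
[51.0, 4.0, 50.0, -0.035, 1.049, 0.075]
```

step_arm(moves=[[51,4,50,-0.035,1.049,0.075,45],[51,4,50,-0.035,1.049,0.075,45],[51,4,50,-0.035,1.049,0.075,45],[51,4,50,-0.035,1.049,0.075,45],[51,4,50,-0.035,1.049,0.075,45],[51,4,50,-0.035,1.049,0.075,45],[51,4,50,-0.035,1.049,0.075,45],[51,4,50,-0.035,1.049,0.075,45]])

```text
clock: 8.5
tcp_pos: [0.5796, -0.2209, 0.213]
orientation: [2.812, -0.455, 0.959]
contact_force: [-0.8, 0.5, -7.4]
grip_width: 0.0513
gripper_force: 71.5
```

```bash
cat >> h.py <<'E'
def bottle_up(f,c,rad=.14):
    "near-black points of the held bottle"
    W=cloud(f);hsv=cv2.cvtColor(f["image"],cv2.COLOR_RGB2HSV)
    m=(np.linalg.norm(W-c,axis=-1)<rad);return W,m,hsv
E
python3 - <<'E'
from h import *
p,M=cur();print(p,M[:,1],M[:,2],r.get_obs()["joints"])
f=r.grab_frame("side");np.savez("/tmp/s2",**f)
u=cv2.projectPoints(p[None],f["rvec"],f["tvec"],f["mtx"],None)[0].ravel();print(u)
u0,v0=int(u[0])-100,max(0,int(u[1])-80);save(cv2.resize(f["image"][v0:v0+150,u0:u0+200],(800,600)),"h1")
E
```

```text
[ 0.57962488 -0.2209185   0.21295638] [-0.32481403 -0.94528886  0.03041093] [ 0.57399716 -0.22258477 -0.78802493] [ 0.47369571  0.1943622  -0.2876934   2.20897953  1.06190633  0.17553843
 -2.68433086]
[377.11844476 174.55947272]
```

View pics/h1.png

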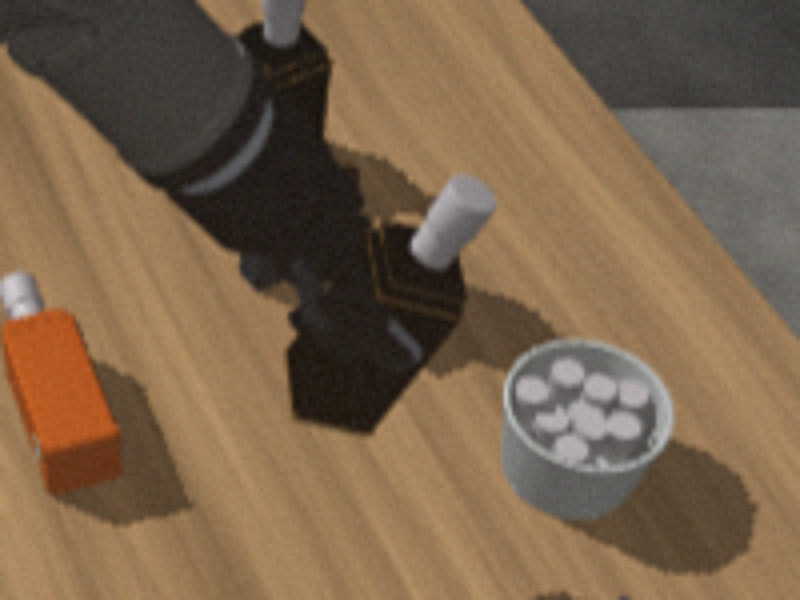

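The bottle is held firmly, but joint 6 is at its stop with the bottle still leaning about 22°. Pointing the tool outward can't work this low. I'll go back to vertical, swing the yaw the other way (d about -160°), and tilt the tool inward instead.

```bash
python3 - <<'E'
from h import *
p,M=cur()
for n,pos,ya in[("a",[.50,-.2,.26],-105),("b",[.5,-.2,.26],-37),("c",[.5,-.2,.26],31),("d",[.5,-.2,.26],99)]:
    x=rel(p,M,pos,ori([0,0,-1],ya));print(n,x.tolist());p,M=tool(p,M,x)
E
```

```text
a [-37.0, 7.0, -87.0, 0.052, -0.666, -0.056]
b [-0.0, 0.0, 0.0, 0.0, -0.0, -1.187]
c [-0.0, 0.0, 0.0, 0.0, 0.0, -1.187]
d [-0.0, -0.0, 0.0, -0.0, 0.0, -1.187]
```

step_arm(moves=[[-37,7,-87,0.052,-0.666,-0.056,45],[-37,7,-87,0.052,-0.666,-0.056,45],[-37,7,-87,0.052,-0.666,-0.056,45],[-37,7,-87,0.052,-0.666,-0.056,45],[-37,7,-87,0.052,-0.666,-0.056,45],[-37,7,-87,0.052,-0.666,-0.056,45],[-37,7,-87,0.052,-0.666,-0.056,45],[-37,7,-87,0.052,-0.666,-0.056,45]])

```text
clock: 9.35
tcp_pos: [0.5022, -0.1998, 0.26]
orientation: [-3.11, 0.41, 0.004]
contact_force: [-0.4, 0.2, -7.0]
grip_width: 0.0513
gripper_force: 71.1
```

step_arm(moves=[[0,0,0,0,0,-1.187,45],[0,0,0,0,0,-1.187,45],[0,0,0,0,0,-1.187,45],[0,0,0,0,0,-1.187,45],[0,0,0,0,0,-1.187,45],[0,0,0,0,0,-1.187,45],[0,0,0,0,0,-1.187,45],[0,0,0,0,0,-1.187,45]])

```text
clock: 10.15
tcp_pos: [0.5005, -0.199, 0.2609]
orientation: [-2.805, -1.411, -0.0]
contact_force: [0.0, -0.2, -7.0]
grip_width: 0.0511
gripper_force: 71.0
```

step_arm(moves=[[0,0,0,0,0,-1.187,45],[0,0,0,0,0,-1.187,45],[0,0,0,0,0,-1.187,45],[0,0,0,0,0,-1.187,45],[0,0,0,0,0,-1.187,45],[0,0,0,0,0,-1.187,45],[0,0,0,0,0,-1.187,45],[0,0,0,0,0,-1.187,45]])

```text
clock: 10.95
tcp_pos: [0.5004, -0.199, 0.2608]
orientation: [-1.536, -2.739, -0.001]
contact_force: [-0.1, -0.6, -6.5]
grip_width: 0.0513
gripper_force: 71.0
```

step_arm(moves=[[0,0,0,0,0,-1.187,45],[0,0,0,0,0,-1.187,45],[0,0,0,0,0,-1.187,45],[0,0,0,0,0,-1.187,45],[0,0,0,0,0,-1.187,45],[0,0,0,0,0,-1.187,45],[0,0,0,0,0,-1.187,45],[0,0,0,0,0,-1.187,45]])

```text
clock: 11.75
tcp_pos: [0.5003, -0.1992, 0.2606]
orientation: [0.259, -3.129, -0.002]
contact_force: [0.3, 0.6, -6.8]
grip_width: 0.0509
gripper_force: 71.0
```

```bash
python3 - <<'E'
from h import *
p,M=cur();print(p,M[:,1],M[:,2],r.get_obs()["joints"],r.get_obs()["clock"])
dz=np.radians(-160);d=np.array([np.cos(dz),np.sin(dz),0])
x=rel(p,M,[.45,-.2,.22],ori(d*np.sin(np.pi/3)-np.array([0,0,.5]),110));print(x.tolist())
E
```

```text
[ 0.50033741 -0.19917637  0.260551  ] [-0.16418097  0.98642951  0.00119755] [-1.73185303e-03  9.25776242e-04 -9.99998072e-01] [ 1.24860233  0.56155751 -1.34444537  1.78927547  0.5738103   1.26742413
  1.48742068] 11.75
[50.0, 7.0, 41.0, 0.098, 1.043, -0.166]
```

step_arm(moves=[[50,7,20,0.098,1.043,-0.166,45],[50,7,20,0.098,1.043,-0.166,45],[50,7,20,0.098,1.043,-0.166,45],[50,7,20,0.098,1.043,-0.166,45],[50,7,20,0.098,1.043,-0.166,45],[50,7,20,0.098,1.043,-0.166,45],[50,7,20,0.098,1.043,-0.166,45],[50,7,20,0.098,1.043,-0.166,45]])

```text
clock: 12.55
tcp_pos: [0.4496, -0.2003, 0.2325]
orientation: [0.365, -2.126, 0.19]
contact_force: [-0.7, -0.8, -9.4]
grip_width: 0.0511
gripper_force: 72.2
```

```bash
python3 - <<'E'
from h import *
p,M=cur();print(p,M[:,1],M[:,2],r.get_obs()["joints"],r.get_obs()["clock"])
f=r.grab_frame("side");save(f["image"],"h2");np.savez("/tmp/s3",**f)
E
```

```text
[ 0.44963847 -0.20028295  0.23254387] [-0.33088436  0.94365896  0.00482758] [-0.79012421 -0.27424462 -0.54817298] [ 0.2733739   0.70864105 -0.31279377  1.5372253   0.44213794  1.90960456
  1.7600098 ] 12.55
```

View pics/h2.png

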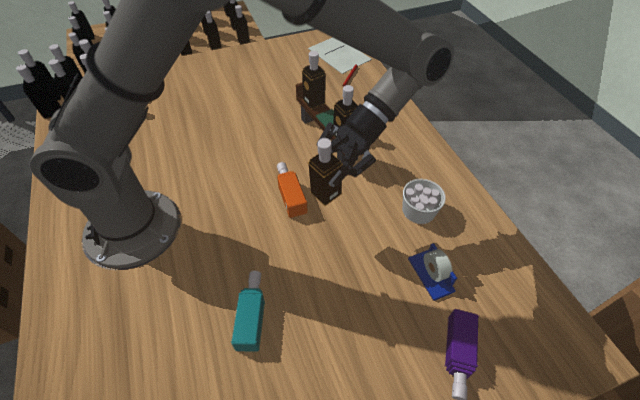

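The held bottle hangs nearly upright at px (325,175), clear of orange (292,190), the tub and the rail. I'll work out the descent with the remaining tilt correction.

```bash
cat >> h.py <<'E'
Rgrasp=R.from_rotvec([1.408,2.27,-.381]).as_matrix()
DT=Rgrasp.T@D           # bottle axis in the tool frame
def upright(M):
    a=M@DT;Z=np.array([0,0,1.]);ax=np.cross(a,Z);s=np.linalg.norm(ax)
    return R.from_rotvec(ax/s*np.arctan2(s,a[2])).as_matrix()@M
E
python3 - <<'E'
from h import *
p,M=cur();print("axis now",M@DT)
U=upright(M);g=p-M[:,2]*G
g2=np.array([.45,-.2,.078+.010]);x=rel(p,M,g2+U[:,2]*G,U);print("gp",g,"down to +10mm",x.tolist())
f=dict(np.load("/tmp/s3.npz"));W=cloud(f);hsv=cv2.cvtColor(f["image"],cv2.COLOR_RGB2HSV)
near=(np.hypot(W[...,0]-g[0],W[...,1]-g[1])<.1)&(W[...,2]>.1)
cap=near&(hsv[...,2]>90)&(hsv[...,1]<60)&(W[...,2]>.28);P=W[cap];print("cap",len(P),P.mean(0),P[:,2].max())
t=P[P[:,2]>P[:,2].max()-.006];print("captop",len(t),t.mean(0))
E
```

```text
axis now [-0.0414896  -0.0214253   0.99890919]
gp [ 0.46487535 -0.19494211  0.2425306 ] down to +10mm [-121.0, 0.0, 97.0, 0.003, 0.046, 0.005]
cap 305 [ 0.46600273 -0.20079121  0.31787106] 0.3373301734035697
captop 118 [ 0.45783386 -0.20133668  0.33487517]
```

step_arm(moves=[[-30,0,24,0.001,0.012,0.001,45],[-60,0,48,0.002,0.023,0.003,45],[-90,0,72,0.003,0.035,0.004,45],[-110,0,88,0.003,0.046,0.005,45],[-121,0,97,0.003,0.046,0.005,45],[-121,0,97,0.003,0.046,0.005,45],[-121,0,97,0.003,0.046,0.005,45]])

```text
clock: 13.3
tcp_pos: [0.4361, -0.2058, 0.0806]
orientation: [0.35, -2.084, 0.205]
contact_force: [0.2, 0.5, -6.1]
grip_width: 0.0513
gripper_force: 72.0
```

```bash
python3 - <<'E'
from h import *
p,M=cur();print("axis now",M@DT,p,r.get_obs()["joints"])
U=upright(M);g=p-M[:,2]*G;print(g)
x=rel(p,M,np.array([g[0],g[1],.078])+U[:,2]*G,U);print(x.tolist(),M.T@[0,0,-1])
f=r.grab_frame("side");W=cloud(f);hsv=cv2.cvtColor(f["image"],cv2.COLOR_RGB2HSV)
near=(np.hypot(W[...,0]-g[0],W[...,1]-g[1])<.1)&(W[...,2]>.1)
cap=near&(hsv[...,2]>90)&(hsv[...,1]<60)&(W[...,2]>.15);P=W[cap]
t=P[P[:,2]>np.percentile(P[:,2],98)-.006];print("captop",len(t),t.mean(0))
save(cv2.resize(f["image"][100:250,230:430],(800,600),interpolation=cv2.INTER_CUBIC),"h3")
E
```

```text
axis now [-0.00938756 -0.00660637  0.99993411] [ 0.43608249 -0.20583922  0.08057218] [ 0.26856648  0.91656924 -0.29686452  1.58274769  0.48568304  1.72804629
  1.6531725 ]
[ 0.45149731 -0.20043048  0.09027418]
[-10.0, 0.0, 6.0, 0.002, 0.011, 0.003] [-0.85979125  0.00381086  0.51063146]
captop 6 [ 0.51249721 -0.15629361  0.55380465]
```

View pics/h3.png

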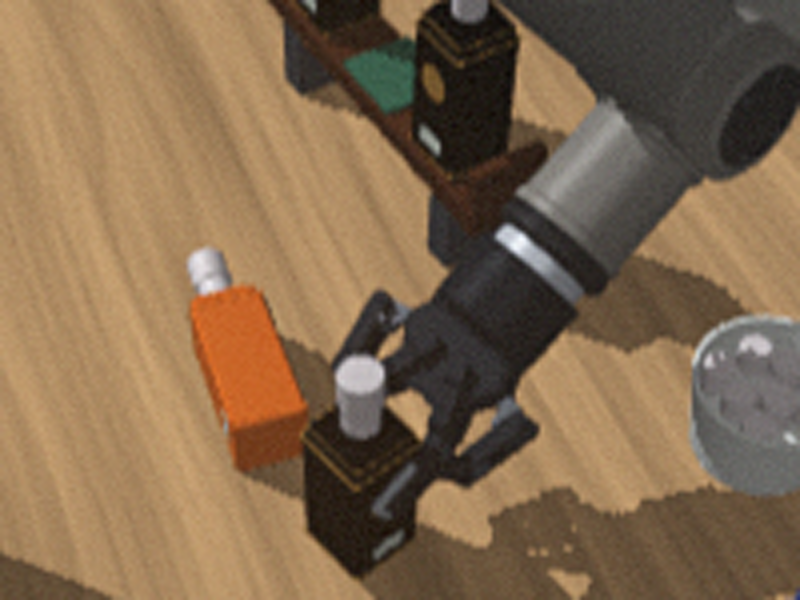

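The bottle is upright about 10 mm above the bench, at crop (360,480), and clear of orange. I'll lower it slowly until it touches.

step_arm(moves=[[-4,0,2,0.002,0.011,0.003,45],[-7,0,4,0.002,0.011,0.003,45],[-9,0,5,0.002,0.011,0.003,45],[-9,0,5,0.002,0.011,0.003,45]])

```text
clock: 13.75
tcp_pos: [0.4361, -0.2059, 0.0706]
orientation: [0.346, -2.071, 0.212]
contact_force: [0.4, 0.6, 1.5]
grip_width: 0.0511
gripper_force: 73.0
```

step_arm(moves=[[-1,0,0.5,0,0,0,45],[-1.7,0,1,0,0,0,45],[-1.7,0,1,0,0,0,45]])

```text
clock: 14.05
tcp_pos: [0.4361, -0.2059, 0.0706]
orientation: [0.345, -2.069, 0.212]
contact_force: [2.4, 1.9, 13.0]
grip_width: 0.0514
gripper_force: 73.8
```

Contact is made, so I'll ease back a touch and open gently.

step_arm(moves=[[1,0,-0.6,0,0,0,45],[1,0,-0.6,0,0,0,45],[1,0,-0.6,0,0,0,54],[1,0,-0.6,0,0,0,60],[1,0,-0.6,0,0,0,70],[1,0,-0.6,0,0,0,85],[1,0,-0.6,0,0,0,85],[1,0,-0.6,0,0,0,85]])

```text
clock: 14.85
tcp_pos: [0.4357, -0.206, 0.0687]
orientation: [0.346, -2.071, 0.211]
contact_force: [-0.1, 0.6, 0.7]
grip_width: 0.0851
gripper_force: 0.0
```

step_arm(moves=[[0,0,-10,0,0,0,85],[0,0,-35,0,0,0,85],[0,0,-70,0,0,0,85],[0,0,-110,0,0,0,85],[0,0,-150,0,0,0,85],[0,0,-150,0,0,0,85],[0,0,-150,0,0,0,85]])

```text
clock: 15.55
tcp_pos: [0.5611, -0.16, 0.1449]
orientation: [0.35, -2.075, 0.216]
contact_force: [0.6, -0.1, -0.4]
grip_width: 0.0849
gripper_force: 0.0
```

```bash
python3 - <<'E'
from h import *
p,M=cur();print(p,M[:,2],r.get_obs()["joints"])
for n in("side","top"):
    f=r.grab_frame(n);save(f["image"],n+"4");np.savez("/tmp/"+n+"4",**f)
    W=cloud(f);hsv=cv2.cvtColor(f["image"],cv2.COLOR_RGB2HSV)
    near=(np.hypot(W[...,0]-.45,W[...,1]+.2)<.08)
    P=W[near&(abs(W[...,2]-.172)<.007)&(hsv[...,2]>90)&(hsv[...,1]<70)];print(n,"captop",len(P),np.round(P.mean(0),4),np.round(np.ptp(P,axis=0),3))
    s=W[near&(W[...,2]>.105)&(W[...,2]<.128)&(hsv[...,2]<90)];print("shoulder",len(s),cv2.minAreaRect((s[:,:2]*1000).astype(np.float32)))
E
```

```text
[ 0.56107521 -0.16004016  0.14489731] [-0.81356444 -0.29326092 -0.5021065 ] [-0.04035797  0.97640901  0.07910917  1.24105035  0.28301556  1.91356554
  1.89543413]
side captop 105 [ 0.4481 -0.2058  0.1716] [0.027 0.027 0.01 ]
shoulder 330 ((449.1512756347656, -205.1339111328125), (52.316829681396484, 52.64593505859375), 17.306577682495117)
top captop 86 [ 0.4477 -0.1993  0.1713] [0.025 0.026 0.009]
shoulder 231 ((447.99298095703125, -199.51290893554688), (51.75453567504883, 52.08741760253906), 18.736156463623047)
```

View pics/side4.png

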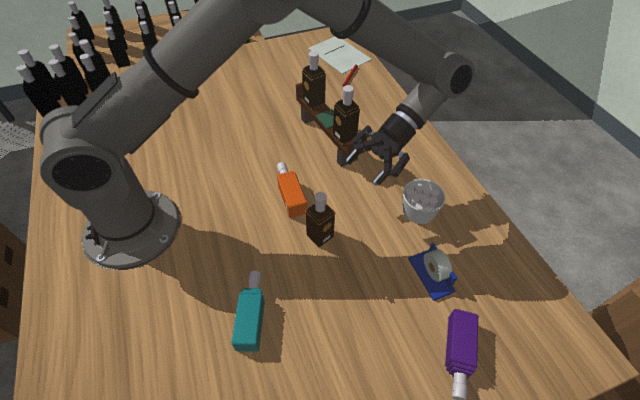

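The bottle stands free and upright at px (320,222). In world that is about (0.448,-0.2025), with a yaw of about 19°. The other objects haven't moved. Next I'll take the fresh hold on the cap from above, with the tool's y along azimuth 19°.

```bash
python3 - <<'E'
from h import *
p,M=cur();V=[0,0,-1]
for n,pos,ya in[("a",[.56,-.16,.32],80),("b",[.448,-.2025,.26],19),("c",[.448,-.2025,.14],19)]:
    x=rel(p,M,pos,ori(V,ya));print(n,x.tolist());p,M=tool(p,M,x)
E
```

```text
a [152.0, -0.0, -90.0, -0.276, -1.023, 0.459]
b [103.0, -61.0, 60.0, 0.0, -0.0, 1.064]
c [-0.0, 0.0, 120.0, -0.0, -0.0, 0.0]
```

step_arm(moves=[[152,0,-90,-0.276,-1.023,0.459,60],[152,0,-90,-0.276,-1.023,0.459,60],[152,0,-90,-0.276,-1.023,0.459,60],[152,0,-90,-0.276,-1.023,0.459,60],[152,0,-90,-0.276,-1.023,0.459,60],[152,0,-90,-0.276,-1.023,0.459,60],[152,0,-90,-0.276,-1.023,0.459,60],[152,0,-90,-0.276,-1.023,0.459,60]])

```text
clock: 16.45
tcp_pos: [0.5577, -0.1622, 0.3205]
orientation: [0.285, 3.125, 0.002]
contact_force: [-0.6, 0.0, 0.3]
grip_width: 0.06
gripper_force: 0.0
```

```bash
python3 - <<'E'
from h import *
p,M=cur();V=[0,0,-1];print(p,M[:,1],M[:,2],r.get_obs()["joints"])
for n,pos,ya in[("b",[.448,-.2025,.26],19)]:
    x=rel(p,M,pos,ori(V,ya));print(n,x.tolist());p,M=tool(p,M,x)
E
```

```text
[ 0.55768727 -0.16224196  0.32049106] [0.18089273 0.98350111 0.00183978] [ 0.00419678  0.00109872 -0.99999059] [ 0.09645838  0.24672452  0.09849429  1.68365772 -0.02769525  1.20857436
  1.59060522]
b [101.0, -60.0, 60.0, 0.004, 0.003, 1.057]
```

step_arm(moves=[[101,-60,60,0.004,0.003,1.057,60],[101,-60,60,0.004,0.003,1.057,60],[101,-60,60,0.004,0.003,1.057,60],[101,-60,60,0.004,0.003,1.057,60],[101,-60,60,0.004,0.003,1.057,60],[101,-60,60,0.004,0.003,1.057,60],[101,-60,60,0.004,0.003,1.057,60],[101,-60,60,0.004,0.003,1.057,60]])

```text
clock: 17.25
tcp_pos: [0.4483, -0.2021, 0.2593]
orientation: [-1.817, -2.556, 0.006]
contact_force: [-0.2, -0.1, 0.2]
grip_width: 0.0597
gripper_force: 0.0
```

```bash
python3 - <<'E'
from h import *
p,M=cur();V=[0,0,-1];print(p,M[:,1],M[:,2],r.get_obs()["joints"])
print(rel(p,M,[.448,-.2025,.14],ori(V,19)).tolist())
E
```

```text
[ 0.44825147 -0.20206722  0.25929245] [ 0.94442182  0.32867088 -0.0065485 ] [-7.05579413e-03  3.50826672e-04 -9.99975046e-01] [ 0.08003152  0.14459818  0.24045237  1.95849134 -0.03741497  1.04972542
  0.67182293]
[-1.0, 0.0, 119.0, -0.007, -0.003, 0.003]
```

step_arm(moves=[[0,0,35,0,0,0,60],[-1,0,70,-0.007,-0.003,0.003,60],[-1,0,100,-0.007,-0.003,0.003,60],[-1,0,119,-0.007,-0.003,0.003,60],[-1,0,119,-0.007,-0.003,0.003,60],[-1,0,119,-0.007,-0.003,0.003,60]])

```text
clock: 17.85
tcp_pos: [0.4492, -0.203, 0.1412]
orientation: [1.817, 2.56, 0.002]
contact_force: [0.5, 0.3, 0.3]
grip_width: 0.0598
gripper_force: 0.0
```

step_arm(moves=[[0,0,0,0,0,0,50],[0,0,0,0,0,0,42],[0,0,0,0,0,0,35],[0,0,0,0,0,0,31],[0,0,0,0,0,0,24],[0,0,0,0,0,0,20],[0,0,0,0,0,0,20],[0,0,0,0,0,0,20]], grip_force=50)

```text
clock: 18.65
tcp_pos: [0.45, -0.203, 0.1418]
orientation: [1.818, 2.558, 0.003]
contact_force: [-0.9, -0.7, 6.0]
grip_width: 0.0267
gripper_force: 49.1
```

```bash
python3 - <<'E'
from h import *
p,M=cur();V=[0,0,-1];print(p,M[:,1],M[:,2],r.get_obs())
T=[.605,.126]
for n,pos,ya in[("up",[p[0],p[1],.33],19),("mid",[.55,-.03,.33],14),("over",[*T,.33],9.5),("low",[*T,.140+.084+.012],9.5)]:
    x=rel(p,M,pos,ori(V,ya));print(n,x.tolist());p,M=tool(p,M,x)
E
```

```text
[ 0.44999464 -0.2029881   0.14179335] [0.94442183 0.32871857 0.00339158] [ 3.81414977e-03 -6.40694709e-04 -9.99992521e-01] {'clock': 18.65, 'joints': array([ 0.10589549,  0.29628683,  0.22715101,  2.08257527, -0.09562549,
        0.76837913,  0.72701705]), 'qvel': array([ 1.32412225e-04,  1.99655952e-04,  2.29708501e-04, -2.33450915e-03,
        6.94098174e-04, -4.44390402e-05,  1.91551561e-04]), 'tau': array([-2.34599914e-01, -3.80261707e+01,  2.22385660e+00, -2.11159927e+01,
       -9.41419741e-02, -5.65966945e-01, -1.92629109e-02]), 'tcp_pos': array([ 0.44999464, -0.2029881 ,  0.14179335]), 'orientation': array([1.81805091, 2.55781834, 0.00264778]), 'contact_force': array([-0.88989127, -0.70719069,  6.0218149 ]), 'moment': array([0.11148883, 0.34644553, 0.02764224]), 'gripper_force': 49.09113943576813, 'grip_width': 0.026710533435435793}
up [-0.0, 1.0, -188.0, 0.003, 0.002, 0.003]
mid [131.0, 151.0, -0.0, 0.0, -0.0, 0.088]
over [138.0, 91.0, -0.0, 0.0, -0.0, 0.078]
low [-0.0, -0.0, 94.0, 0.0, -0.0, 0.0]
```

step_arm(moves=[[0,0,-5,0,0,0,20],[0,0,-20,0,0,0,20],[0,0,-45,0,0,0,20],[0,0,-80,0,0,0,20],[0,0,-115,0,0,0,20],[0,0,-150,0,0,0,20],[0,0,-180,0,0,0,20],[0,0,-200,0,0,0,20]])

```text
clock: 19.45
tcp_pos: [0.4488, -0.2027, 0.3426]
orientation: [1.818, 2.558, 0.003]
contact_force: [1.4, -1.0, -6.7]
grip_width: 0.0267
gripper_force: 50.3
```

```bash
python3 - <<'E'
from h import *
p,M=cur();V=[0,0,-1];print(p,M[:,1],M[:,2])
T=[.605,.126]
for n,pos,ya in[("mid",[.52,-.09,.43],15),("over",[*T,.43],9.5),("low",[*T,.142+.084+.012],9.5)]:
    x=rel(p,M,pos,ori(V,ya));print(n,x.tolist());p,M=tool(p,M,x)
f=r.grab_frame("side");u=cv2.projectPoints(cur()[0][None],f["rvec"],f["tvec"],f["mtx"],None)[0].ravel()
u0,v0=int(u[0])-100,max(0,int(u[1])-75);save(cv2.resize(f["image"][v0:v0+150,u0:u0+200],(800,600)),"h5")
E
```

```text
[ 0.44875707 -0.20267075  0.34262536] [0.94445752 0.3286174  0.00325601] [ 3.63031331e-03 -5.25513314e-04 -9.99993272e-01]
mid [83.0, 105.0, -87.0, 0.003, 0.002, 0.073]
over [186.0, 138.0, -0.0, 0.0, -0.0, 0.096]
low [0.0, -0.0, 192.0, 0.0, -0.0, 0.0]
```

View pics/h5.png

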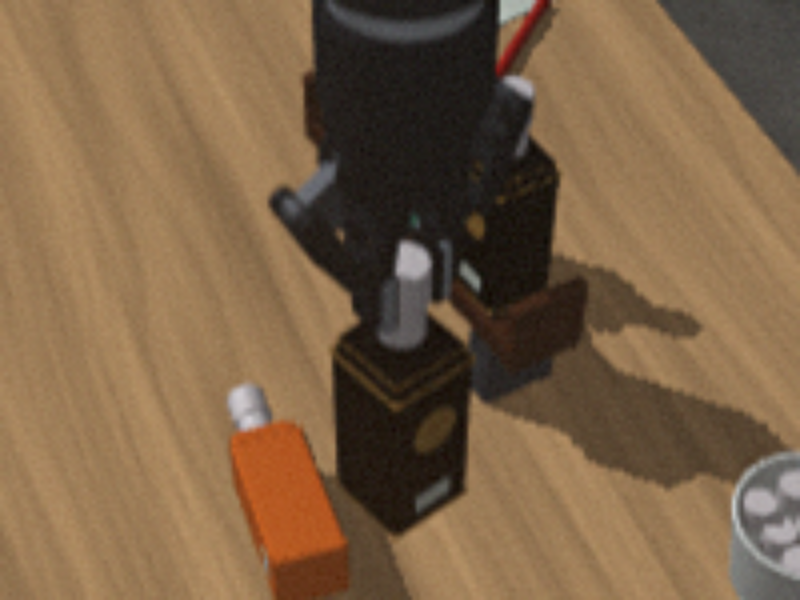

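The bottle hangs straight from its cap at crop (400,260), in a fresh hold. I'll move above the pad and keep the base higher than the neighbours' caps.

step_arm(moves=[[10,13,-20,0,0,0.02,20],[25,32,-45,0,0,0.03,20],[42,53,-65,0,0,0.05,20],[60,76,-80,0,0,0.06,20],[76,96,-87,0,0,0.073,20],[83,105,-87,0.003,0.002,0.073,20],[83,105,-87,0.003,0.002,0.073,20]])

```text
clock: 20.2
tcp_pos: [0.5207, -0.0881, 0.4262]
orientation: [-1.906, -2.493, 0.002]
contact_force: [-0.7, -0.3, -7.2]
grip_width: 0.0266
gripper_force: 50.7
```

step_arm(moves=[[20,15,0,0,0,0.01,20],[50,37,0,0,0,0.025,20],[85,63,0,0,0,0.045,20],[120,89,0,0,0,0.06,20],[150,111,0,0,0,0.08,20],[172,128,0,0,0,0.09,20],[186,138,0,0,0,0.096,20],[186,138,0,0,0,0.096,20]])

```text
clock: 21.0
tcp_pos: [0.6057, 0.1271, 0.4266]
orientation: [-2.025, -2.398, 0.003]
contact_force: [0.7, -0.3, -7.0]
grip_width: 0.0267
gripper_force: 50.8
```

```bash
python3 - <<'E'
from h import *
for _ in range(2): r.grab_frame("top")
p,M=cur();V=[0,0,-1];print(p,M[:,1],M[:,2])
f=r.grab_frame("top");g=r.grab_frame("side")
for n,F in(("top",f),("side",g)):
    W=cloud(F);hsv=cv2.cvtColor(F["image"],cv2.COLOR_RGB2HSV)
    near=np.hypot(W[...,0]-.605,W[...,1]-.126)<.07
    s=W[near&(W[...,2]>.392)&(W[...,2]<.405)&(hsv[...,2]<90)];
    b=W[near&(W[...,2]>.27)&(W[...,2]<.41)&(hsv[...,2]<90)]
    if len(s)>20: print(n,len(s),np.median(s,0),cv2.minAreaRect((s[:,:2]*1000).astype(np.float32)))
    print(" zmin held",np.percentile(b[:,2],[1,5]) if len(b) else None)
    for nm,c in(("a",[.59,.214]),("b",[.6175,.039])):
        q=W[(np.hypot(W[...,0]-c[0],W[...,1]-c[1])<.035)&(abs(W[...,2]-.252)<.006)];print(" ",nm,len(q),np.round(np.mean(q,0),3) if len(q) else '')
print(rel(p,M,[.605,.126,.142+.084+.012],ori(V,9.5)).tolist())
E
```

```text
[0.60567276 0.12325081 0.42753357] [ 0.98658577  0.16322838 -0.00224079] [-0.00196631 -0.00184311 -0.99999637]
top 165 [0.58499129 0.10728898 0.39835925] ((602.4500732421875, 123.96138763427734), (49.43342208862305, 50.5047492980957), 9.51384449005127)
 zmin held [0.29273983 0.30058478]
  a 0 
  b 101 [0.617 0.042 0.252]
side 163 [0.59497346 0.10042221 0.39799407] ((598.2407836914062, 107.35201263427734), (38.399742126464844, 68.59000396728516), 57.87502670288086)
 zmin held [0.29224759 0.29703552]
  a 62 [0.59  0.212 0.252]
  b 79 [0.618 0.037 0.252]
[3.0, 0.0, 190.0, -0.002, 0.001, -0.002]
```

step_arm(moves=[[0,0,25,0,0,0,20],[1,0,55,0,0,0,20],[2,0,85,0,0,0,20],[3,0,115,0,0,0,20],[3,0,145,-0.002,0.001,-0.002,20],[3,0,172,-0.002,0.001,-0.002,20],[3,0,188,-0.002,0.001,-0.002,20],[3,0,188,-0.002,0.001,-0.002,20]])

```text
clock: 22.0
tcp_pos: [0.6036, 0.1262, 0.2379]
orientation: [-2.028, -2.396, 0.004]
contact_force: [0.0, -0.4, -7.4]
grip_width: 0.0265
gripper_force: 50.7
```

```bash
python3 - <<'E'
from h import *
g=r.grab_frame("side");p,M=cur();print(p,M[:,2],r.get_obs()["contact_force"])
f=r.grab_frame("top")
im=np.vstack([cv2.resize(g["image"][40:170,260:430],(784,600))]);save(im,"h6")
for n,F in(("top",f),("side",g)):
    W=cloud(F)
    for nm,c in(("a",[.59,.214]),("b",[.6175,.039])):
        q=W[(np.hypot(W[...,0]-c[0],W[...,1]-c[1])<.03)&(abs(W[...,2]-.252)<.006)];print(n,nm,len(q),np.round(np.mean(q,0),3) if len(q) else '')
print(rel(p,M,[.605,.126,.226],ori([0,0,-1],9.5)).tolist())
E
```

```text
[0.60475889 0.12684262 0.23986607] [-4.20449415e-04  5.09926420e-04 -9.99999782e-01] [-0.4069288   0.41142167 -6.1871866 ]
top a 0 
top b 98 [0.617 0.042 0.251]
side a 9 [0.592 0.212 0.251]
side b 80 [0.618 0.037 0.252]
[-1.0, 0.0, 14.0, -0.0, -0.001, 0.0]
```

View pics/h6.png

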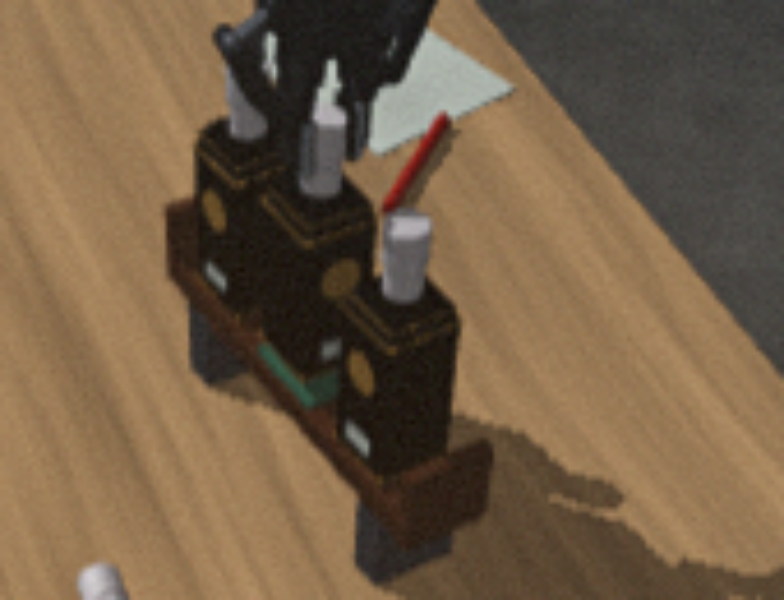

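The bottle is centred over the green pad (crop (300,370)) between its undisturbed neighbours. I'll lower it gently.

step_arm(moves=[[-1,0,4,0,0,0,20],[-1,0,8,0,0,0,20],[-1,0,10,0,0,0,20],[-1,0,11,0,0,0,20],[-1,0,11,0,0,0,20]])

```text
clock: 22.6
tcp_pos: [0.6055, 0.1277, 0.2294]
orientation: [-2.027, -2.4, -0.004]
contact_force: [-0.2, -0.3, -7.5]
grip_width: 0.027
gripper_force: 50.9
```

step_arm(moves=[[0,0,1,0,0,0,20],[0,0,1,0,0,0,20],[0,0,1,0,0,0,20]])

```text
clock: 22.9
tcp_pos: [0.6056, 0.1277, 0.2285]
orientation: [2.027, 2.4, 0.004]
contact_force: [-0.9, -0.1, -7.5]
grip_width: 0.0269
gripper_force: 50.9
```

step_arm(moves=[[0,0,1,0,0,0,20],[0,0,1.5,0,0,0,20],[0,0,1.5,0,0,0,20]])

```text
clock: 23.2
tcp_pos: [0.6055, 0.1276, 0.2268]
orientation: [-2.027, -2.4, -0.003]
contact_force: [-0.4, -0.7, -6.7]
grip_width: 0.0264
gripper_force: 50.9
```

step_arm(moves=[[0,0,0.7,0,0,0,20],[0,0,1,0,0,0,20],[0,0,1,0,0,0,20]])

```text
clock: 23.5
tcp_pos: [0.6056, 0.1277, 0.226]
orientation: [2.027, 2.4, 0.004]
contact_force: [-0.5, -0.4, -5.3]
grip_width: 0.0266
gripper_force: 50.9
```

step_arm(moves=[[0,0,0.7,0,0,0,20],[0,0,1,0,0,0,20],[0,0,1,0,0,0,20]])

```text
clock: 23.8
tcp_pos: [0.6058, 0.128, 0.2259]
orientation: [2.027, 2.4, 0.005]
contact_force: [-2.6, -0.1, 2.9]
grip_width: 0.0266
gripper_force: 51.8
```

step_arm(moves=[[0,0,0.3,0,0,0,20],[0,0,0.5,0,0,0,20],[0,0,0.5,0,0,0,20]])

```text
clock: 24.1
tcp_pos: [0.606, 0.1281, 0.2259]
orientation: [2.027, 2.399, 0.006]
contact_force: [-4.7, 0.2, 7.3]
grip_width: 0.0266
gripper_force: 52.3
```

It is seated. I'll release gently and go up.

step_arm(moves=[[0,0,-0.6,0,0,0,20],[0,0,-0.6,0,0,0,20],[0,0,-0.6,0,0,0,29],[0,0,-0.6,0,0,0,33],[0,0,-0.6,0,0,0,40],[0,0,-0.6,0,0,0,50],[0,0,-0.6,0,0,0,60],[0,0,-0.6,0,0,0,60]])

```text
clock: 24.9
tcp_pos: [0.6057, 0.1277, 0.225]
orientation: [2.027, 2.4, 0.004]
contact_force: [0.0, 0.2, 0.1]
grip_width: 0.0603
gripper_force: 0.0
```

step_arm(moves=[[0,0,-10,0,0,0,60],[0,0,-30,0,0,0,60],[0,0,-60,0,0,0,60],[0,0,-100,0,0,0,60],[0,0,-140,0,0,0,60],[0,0,-160,0,0,0,60],[0,0,-160,0,0,0,60]])

```text
clock: 25.6
tcp_pos: [0.6068, 0.1277, 0.39]
orientation: [2.025, 2.396, 0.014]
contact_force: [-0.9, 0.3, 0.5]
grip_width: 0.06
gripper_force: 0.0
```

```bash
python3 - <<'E'
from h import *
g=r.grab_frame("side");f=r.grab_frame("top");print(cur()[0])
for n,F in(("top",f),("side",g)):
    W=cloud(F)
    for nm,c in(("a",[.59,.214]),("new",[.605,.126]),("b",[.6175,.039])):
        q=W[(np.hypot(W[...,0]-c[0],W[...,1]-c[1])<.03)&(abs(W[...,2]-.253)<.009)];print(n,nm,len(q),np.round(np.mean(q,0),3) if len(q) else '',np.round(q[:,2].max(),3) if len(q) else '')
save(cv2.resize(g["image"][40:170,260:430],(784,600)),"h7")
E
```

```text
[0.60528356 0.12735854 0.38553142]
top a 0  
top new 112 [0.602 0.13  0.255] 0.261
top b 104 [0.617 0.042 0.251] 0.255
side a 69 [0.59  0.212 0.251] 0.256
side new 86 [0.603 0.124 0.254] 0.26
side b 86 [0.618 0.036 0.252] 0.257
```

View pics/h7.png

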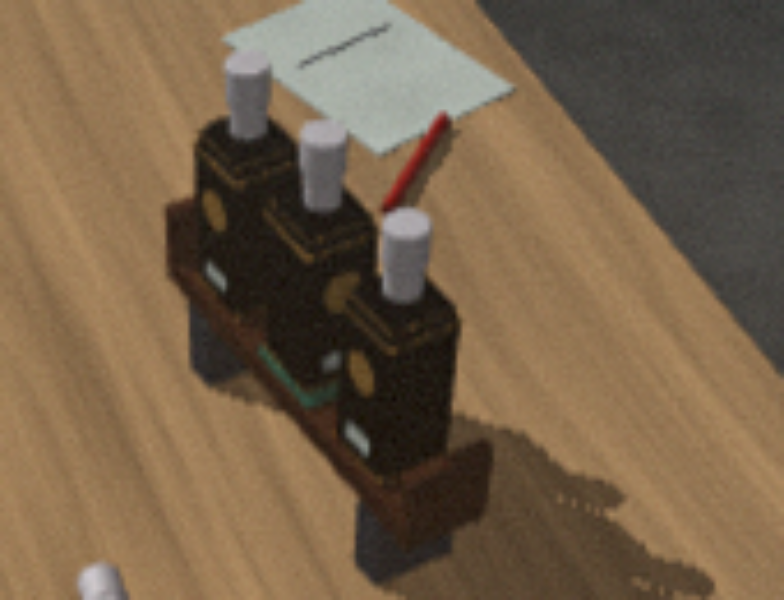

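The bottle stands upright on the pad, in line with its neighbours, and the gripper is well clear. I'm handing in.

```bash
python3 -c "
from bench import r
print(r.hand_in())"
```

```text
the job is handed in; nothing more can be done
None
```

The black bottle was stood upright on the bench and let go, then regrasped by its cap and set upright on the green pad in the rail's middle place; the two rail bottles measured unmoved, the tub and dispenser were never touched, and the job was handed in at about 26 s.

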